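# Add the brass slotted mass to the hanger on the scale, slots staggered

## Task

The bench scale is being checked with slotted masses: take the brass mass from the board, slide it sideways onto the stem of the hanger that stands on the pan, and lay it flat on the steel mass already there, slot fully home on the stem and turned at least a quarter turn away from the slot below, then let go. Go gently, feeling for the stem: the load cell is delicate, so no push on it, from above or sideways, may reach 0.7 kg of force, the mass must not be dropped onto it, and nothing else on the counter is to be disturbed.

Things in the scene. Friction and masses are not known exactly. Their poses are not given: they have to be found in the camera images.
- scale: White bench scale, fixed to the counter, housing 250 x 210 mm, display and blue keys along its -x edge. Steel pan 190 x 205 mm, its top 55 mm above the counter, a round black rubber spot in its middle. Origin on the counter under the middle of the pan; z up, x away from the display. It carries the hanger and the first mass (see pan_centre, first_mass).
- pan_centre (a point): Middle of the pan's top. The hanger stands there: foot 58 mm wide, 8 mm high; upright steel stem 7 mm thick; on its top an eye 21 mm wide, 55 to 72 mm above the pan, too wide for a slot, so masses go on sideways below it. It was set down by hand: the stem stands up to 8 mm off in the scale's x and in y (not measured). Its foot does not slide below 16 N. The pan gives 0.2 mm per N downwards.
- first_mass (a joint): Steel slotted mass on the hanger's foot, 60 mm wide, from 8 to 24 mm above the pan, centred on the stem, slot 9 mm wide from the stem out to one side. Value: direction of its slot, rad from the scale's x, anticlockwise from above (starts within 0.7). It turns on the stem against 0.12 N m, with no play. Body frame: origin at the middle of its underside, x along its slot.
- brass_mass: Brass slotted mass, 60 mm wide, 14 mm thick, about 0.3 kg, flat on the board. Origin in the middle of its underside, x along the slot to its mouth, z up. The slot is 9 mm wide, from a round end centred on the origin out through the rim at +x; the mouth widens to 22 mm over the last 11 mm. Rim upright: grip across its 60 mm, a finger either side of the slot.
- brass_slot (a point): Point on top of the brass mass at the mouth of its slot, 28 mm from the middle along its x.
- board: Wooden board, 130 x 250 mm, 12 mm thick, fixed, on which the loose masses of the set lie in a row along its y, 85 mm apart. Origin under its middle.
- mid_mass: Steel slotted mass 48 mm across, 10 mm thick, on the board; stays there. Origin in the middle of its underside.
- small_mass: Steel slotted mass 40 mm across, 8 mm thick, on the board; stays there. Origin in the middle of its underside.
- cup: Specimen jar with a blue cap, 58 mm across, 66 mm tall, standing on the counter. Origin in the middle of its underside.
- marker: Black marker pen 135 x 12 mm, lying on the counter along its x. Origin in the middle of its underside.
Things that resemble listed ones, but are neither listed nor needed, are in the scene too. What is shaped like the brass_mass but blue or pink is not meant.

How it is judged:
By the outcome, as a careful person would: the job done as asked, in the order asked, and still so for the second after the job is handed in, with the robot touching nothing.
It also fails if it takes over 67 s, if anything falls off the work surface, if the arm or the gripper's body presses on something with over 40 N, if the wrist force passes 120 N, or if a joint passes its speed limit or range.

## Robot

A 6-joint arm with a two-finger parallel gripper is mounted at the origin on the work surface. World frame = base frame: x ahead of the robot, y to its left, z up, the work surface at z = 0. Lengths are in m, angles in rad, forces in N, time in s.
With the tool pointing down it reaches from about 0.35 to 0.875 m from the base axis. Payload 4.2 kg.
Tool frame: the origin (TCP) lies at the very end of the fingers, on their centre line; the grasp point (between the pads) lies 19 mm behind it; z points along the fingers, y is the direction in which the jaws open and shut (so a half turn about z gives the same grasp; the last joint's range is limited). The gripper opens to 85 mm and grips with 20 to 120 N. Pads are 22 mm wide; open, the fingers measure 114 mm over their backs; the gripper's body (76 mm by 85 mm) begins 54 mm behind the grasp point. The pads swing forward as they close: fully open they stand 13 mm farther back than shut.
Start: joints at [-1.056, 0.385, 0.008, 0, -1.194, -0.259], TCP at [0.158, -0.605, 0.231] pointing down, gripper open.
Joint ranges: [-3.14, 3.14], [-1.21, 2.06], [-1.07, 1.41], [-3.16, 2.05], [-2.99, -0.16], [-3.1, 3.1]. Speed limits (rad/s): [2.79, 2.79, 3.14, 3.14, 3.14, 3.14].

## Interface

Orientations are given as a unit quaternion [x, y, z, w].
In Python, from bench import move_ptp, line_to, goto_joints, grip, sleep, inverse_kinematics, read_state, snapshot, camera_params, MotionError, finish_job gives the robot as it stands. Calls block until the motion is done:
- move_ptp(position, orientation): joint-space move of the TCP to a pose.
- line_to(position, frame=None, speed=0.15, until_force=None): straight line of the TCP; frame=None keeps the orientation; speed is the mean speed in m/s. With until_force (N) it stops when the force on the tool has changed by that much, and returns True; else False.
- goto_joints(angles): joint-space move.
- grip(opening, grip_force=None): finger opening in m; grip_force is the grip in N (None keeps the last); returns when the fingers have stopped.
- sleep(seconds).
- inverse_kinematics(position, orientation): joint angles nearest the present ones, or None.
- read_state(): the state.
- snapshot(name): name is "scene" or "top" or "wrist"; returns the picture (384x512x3 uint8, blue, green, red); there is no depth.
- camera_params(name): a dict with "fx", "fy", "cx", "cy" (pixels), "rvec" (rotation vector, rad) and "tvec" (3), from world to camera coordinates, as OpenCV has them. Camera axes: x right, y down, z forward; pixel columns grow to the right and rows downward; lengths in m; the calibration is good to about 2 mm. A picture is of the moment at which its call begins: read the wrist's pose just before it. camera_params takes no time and is no camera call; for the wrist camera it gives the pose at the moment of the call.
A pose or a line that the arm cannot do raises MotionError and nothing moves.
- finish_job(): hands the job in, once; it reports no verdict.
The state is a dict: "t": time; "q": joint angles; "joint_velocities": joint speeds; "joint_efforts": joint torques, N m; "tcp_pos": TCP position; "eef_rot": TCP orientation; "ft_force": force on the tool from outside, world axes, zero at the start; "torque": the same for the moment, N m; "gripper_width": finger opening in m.
Only numpy, scipy, OpenCV 4.12 (cv2) and the standard library are available. Lean on these libraries where they do the work, as an engineer would, in place of code of your own. Each camera call takes 0.05 s, during which the arm holds its last target.

## Working session

There is one attempt and no reset: what is moved stays moved. The work goes in short steps, each a Python script; the robot and the scene stay as the last script left them, time stands still between calls to the robot, and variables do not carry over. Pictures are saved under pics/ and viewed, and the job is handed in when it is done.

```bash
mkdir -p pics; ls; python3 - <<'E'
from bench import *
import cv2
s=read_state();print(s)
for n in("scene","top","wrist"):
    p=camera_params(n);im=snapshot(n);cv2.imwrite(f"pics/{n}0.png",im);print(n,p)
E
```

```text
pics
{'t': 0.0, 'q': array([-1.05641070e+00,  3.85549472e-01,  6.60310215e-03, -4.80547912e-04,
       -1.19400639e+00, -2.58617109e-01]), 'joint_velocities': array([-0.00094282,  0.00034171,  0.00116692, -0.00184782,  0.00018968,
        0.00126069]), 'joint_efforts': array([ 1.52215935e-04, -3.92287052e+01,  1.88399184e+01,  4.18620721e+00,
       -4.70040497e-03, -1.60131083e-05]), 'tcp_pos': array([ 0.1579886 , -0.60408744,  0.23021971]), 'eef_rot': array([-1.27447967e-01,  9.91844647e-01,  1.08286087e-03, -1.99583778e-04]), 'ft_force': array([0.75125317, 0.00690168, 0.51963088]), 'torque': array([ 0.03148577, -0.04831283, -0.03670862]), 'gripper_width': 0.08539475514131356}
scene {'fx': 438.7649801932328, 'fy': 438.7649801932328, 'cx': 259.3090176542522, 'cy': 194.4426491240428, 'rvec': array([ 1.45605618,  2.35727961, -0.70470376]), 'tvec': array([ 0.23868706, -0.36380961,  1.20113744])}
top {'fx': 415.59973449055303, 'fy': 415.59973449055303, 'cx': 253.26103804860372, 'cy': 192.95252914864847, 'rvec': array([ 2.09963842, -2.11369318,  0.21777198]), 'tvec': array([0.00875701, 0.55157607, 0.79278965])}
wrist {'fx': 283.53724111194856, 'fy': 283.53724111194856, 'cx': 253.84275939174495, 'cy': 193.3349040661724, 'rvec': array([-1.78467502, -2.30715682, -0.38720233]), 'tvec': array([ 0.62398998, -0.04275901,  0.38105961])}
```

View pics/scene0.png

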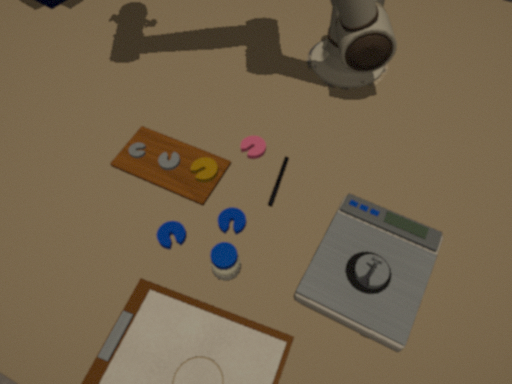

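View pics/top0.png

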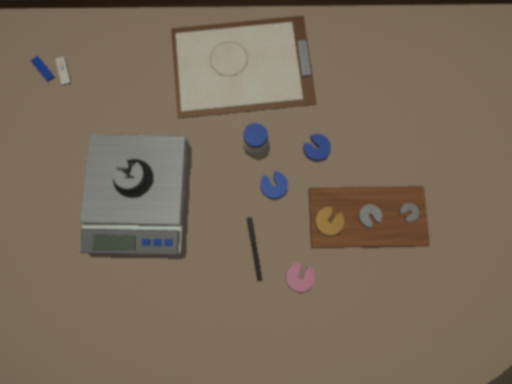

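View pics/wrist0.png

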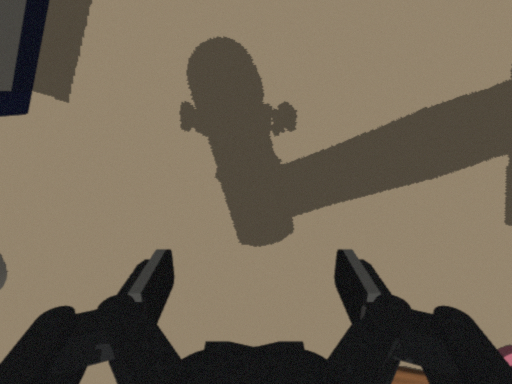

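Candidates for the brass mass (top picture): yellow disc on board (330,221); blue (275,185) and (317,148); pink (301,277); steel (371,216) and (410,212). The description picks the yellow one on the board. I'll measure it and check it with a crop.

```bash
cat > h.py <<'E'
import numpy as np, cv2
from bench import *
from scipy.spatial.transform import Rotation as R
def cam(p):
    Rm=cv2.Rodrigues(np.array(p['rvec']))[0]; return Rm,np.array(p['tvec'])
def back(p,uv,z):
    Rm,t=cam(p); d=Rm.T@np.array([(uv[0]-p['cx'])/p['fx'],(uv[1]-p['cy'])/p['fy'],1]); c=-Rm.T@t
    return c+d*(z-c[2])/d[2]
def proj(p,X):
    Rm,t=cam(p); c=Rm@np.asarray(X,float)+t
    return np.array([p['fx']*c[0]/c[2]+p['cx'],p['fy']*c[1]/c[2]+p['cy']])
E
python3 - <<'E'
from h import *
im=cv2.imread('pics/top0.png');p=camera_params('top')
Rm,t=cam(p);print('cam',-Rm.T@t)
for n,uv,z in [('brass',(330,221),.026),('board',(368,217),.012),('scale pan TL',(91,136),.055),('pan TR',(186,137),.055),('pan BR',(184,227),.055),('pan BL',(81,224),.055),('cup',(255,131),.066),('mk1',(250,218),.01),('mk2',(260,280),.01),('pink',(301,277),.01),('blue',(275,185),.014),('stem foot',(129,177),.079)]:
    print(n,back(p,uv,z).round(4))
a=cv2.resize(im[190:250,300:360],None,fx=7,fy=7,interpolation=cv2.INTER_CUBIC)
b=cv2.resize(im[140:215,90:180],None,fx=5.6*1,fy=5.6,interpolation=cv2.INTER_CUBIC)[:420]
cv2.imwrite('pics/crop0.png',np.hstack([a,np.clip(b[:,:380]*1.6,0,255).astype('uint8')]))
s=cv2.imread('pics/scene0.png')
b=cv2.resize(s[230:310,325:415],None,fx=7,fy=7,interpolation=cv2.INTER_CUBIC)
cv2.imwrite('pics/crop1.png',b)
E
```

```text
cam [3.72238062e-01 3.87327237e-04 8.91216561e-01]
brass [ 0.4973 -0.1553  0.026 ]
board [ 0.5074 -0.2391  0.012 ]
scale pan TL [0.6789 0.3495 0.055 ]
pan TR [0.675  0.1471 0.055 ]
pan BR [0.483  0.1458 0.055 ]
pan BL [0.4905 0.3554 0.055 ]
cup [6.83e-01 6.00e-04 6.60e-02]
mk1 [0.5073 0.0127 0.01  ]
mk2 [ 0.3772 -0.0075  0.01  ]
pink [ 0.3828 -0.0927  0.01  ]
blue [ 0.5786 -0.0419  0.014 ]
stem foot [0.5821 0.2558 0.079 ]
```

View pics/crop0.png

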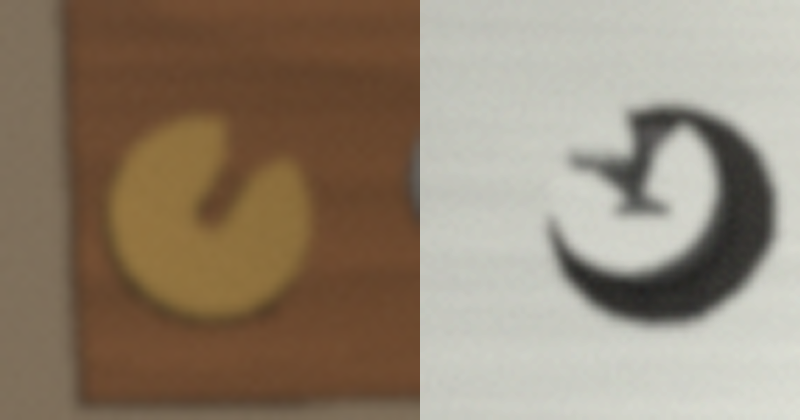

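View pics/crop1.png

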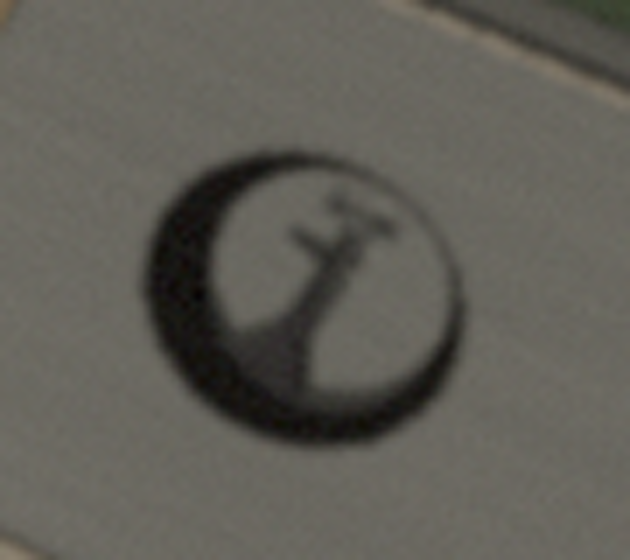

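The close crop confirms the brass mass: slot opening up-right (world +x, -y). Next I'll fit its pose and plan the IK for picking and placing.

```bash
cat >> h.py <<'E'
def qd(yaw):  # tool down; tool x at angle yaw, tool y at yaw-90
    return (R.from_euler('z',yaw)*R.from_euler('x',np.pi)).as_quat()
def fitbrass(im,p,ztop,roi=None):
    hsv=cv2.cvtColor(im,cv2.COLOR_BGR2HSV)
    m=((hsv[...,0]>17)&(hsv[...,0]<32)&(hsv[...,1]>110)&(hsv[...,2]>70)).astype('uint8')
    if roi: 
        k=np.zeros_like(m);k[roi[1]:roi[3],roi[0]:roi[2]]=1;m&=k
    m=cv2.morphologyEx(m,cv2.MORPH_OPEN,np.ones((3,3)))
    n,l,st,c=cv2.connectedComponentsWithStats(m);i=1+np.argmax(st[1:,4])
    return (l==i).astype('uint8')
E
python3 - <<'E'
from h import *
im=cv2.imread('pics/top0.png');p=camera_params('top')
m=fitbrass(im,p,.026,(300,190,360,250)); print(m.sum())
cn=max(cv2.findContours(m,0,cv2.CHAIN_APPROX_NONE)[0],key=cv2.contourArea)[:,0,:]
W=np.array([back(p,c,.026)[:2] for c in cn])
hull=cv2.convexHull(W.astype('f4'))[:,0]
(c,r)=cv2.minEnclosingCircle(W.astype('f4'));print('c',c,r)
ys,xs=np.nonzero(m);cen=np.array([back(p,(x,y),.026)[:2] for x,y in zip(xs,ys)]).mean(0)
d=np.array(c)-cen;print('slot dir deg',np.degrees(np.arctan2(*d[::-1])))
# search exact: template
for z in (.026,.079): pass
q0=read_state()['q']
for yaw in range(-180,180,15):
    for n,P in(('pick',(.497,-.155,.15)),('place',(.60,.256,.15))):
        q=inverse_kinematics(P,qd(np.radians(yaw)))
        print(yaw,n,None if q is None else np.round(q,2),end=' ')
    print()
st=read_state(); print(R.from_quat(st['eef_rot']).as_matrix().round(2))
pw=camera_params('wrist');Rm,t=cam(pw);print('campos',-Rm.T@t,'fwd',Rm[2],'down',Rm[1])
E
```

```text
532
c (0.4976575970649719, -0.15358971059322357) 0.03013777732849121
slot dir deg -25.40097929124569
-180 pick [ 0.01  0.29 -0.36 -0.   -0.92 -1.58] -180 place [ 0.65  0.49 -0.03 -0.   -1.05 -2.22] 
-165 pick [ 0.01  0.29 -0.36 -0.   -0.92 -1.32] -165 place [ 0.65  0.49 -0.03 -0.   -1.05 -1.96] 
-150 pick [ 0.01  0.29 -0.36  0.   -0.92 -1.06] -150 place [ 0.65  0.49 -0.03 -0.   -1.05 -1.7 ] 
-135 pick [ 0.01  0.29 -0.36  0.   -0.92 -0.8 ] -135 place [ 0.65  0.49 -0.03 -0.   -1.05 -1.44] 
-120 pick [ 0.01  0.29 -0.36  0.   -0.92 -0.53] -120 place [ 0.65  0.49 -0.03  0.   -1.05 -1.17] 
-105 pick [ 0.01  0.29 -0.36  0.   -0.92 -0.27] -105 place [ 0.65  0.49 -0.03  0.   -1.05 -0.91] 
-90 pick [ 0.01  0.29 -0.36  0.   -0.92 -0.01] -90 place [ 0.65  0.49 -0.03  0.   -1.05 -0.65] 
-75 pick [ 0.01  0.29 -0.36  0.   -0.92  0.25] -75 place [ 0.65  0.49 -0.03  0.   -1.05 -0.39] 
-60 pick [ 0.01  0.29 -0.36  0.   -0.92  0.51] -60 place [ 0.65  0.49 -0.03  0.   -1.05 -0.13] 
-45 pick [ 0.01  0.29 -0.36  0.   -0.92  0.78] -45 place [ 0.65  0.49 -0.03  0.   -1.05  0.13] 
-30 pick [ 0.01  0.29 -0.36
[... 758 characters left out ...]
.49 -0.03  0.   -1.05  2.49] 
105 pick [ 0.01  0.29 -0.36  0.   -0.92 -2.89] 105 place [ 0.65  0.49 -0.03  0.   -1.05  2.75] 
120 pick [ 0.01  0.29 -0.36 -0.   -0.92 -2.63] 120 place [ 0.65  0.49 -0.03  0.   -1.05  3.01] 
135 pick [ 0.01  0.29 -0.36 -0.   -0.92 -2.37] 135 place [ 0.65  0.49 -0.03  0.   -1.05 -3.01] 
150 pick [ 0.01  0.29 -0.36 -0.   -0.92 -2.1 ] 150 place [ 0.65  0.49 -0.03 -0.   -1.05 -2.75] 
165 pick [ 0.01  0.29 -0.36 -0.   -0.92 -1.84] 165 place [ 0.65  0.49 -0.03 -0.   -1.05 -2.48] 
[[-0.97 -0.25 -0.  ]
 [-0.25  0.97  0.  ]
 [ 0.    0.   -1.  ]]
campos [ 0.07691748 -0.62592466  0.37264768] fwd [ 0.31323735  0.08406511 -0.94594684] down [0.91568962 0.23734967 0.32431105]
```

```bash
python3 - <<'E'
from h import *
grip(.085,30)
a=np.radians(-27)
move_ptp((.4977,-.1536,.16),qd(a))
sleep(.2)
st=read_state();p=camera_params('wrist');im=snapshot('wrist');np.save('pics/w1.npy',p,allow_pickle=True)
cv2.imwrite('pics/w1.png',im);print(st['t'],st['tcp_pos'],st['ft_force'])
c=np.array([.4977,-.1536,.026]);print(proj(p,c),proj(p,c+[.03*np.cos(a),.03*np.sin(a),0]))
E
```

```text
2.6167 [ 0.49761029 -0.15416414  0.16002814] [-0.25761595  0.76871225 -0.16708558]
[253.21460229 182.9771011 ] [253.12157777 153.72806772]
```

View pics/w1.png

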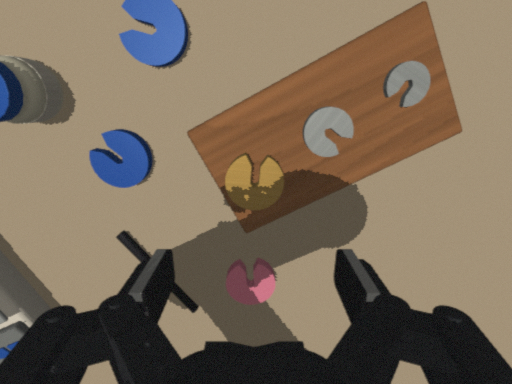

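Brass is at (254,182) as predicted, slot mouth near (263,158), so a few degrees off my yaw guess. Template fit to refine it.

```bash
cat >> h.py <<'E'
from scipy.optimize import minimize
def mass_poly(x,y,th,z,Rr=.030):
    # polygon outline of slotted mass top
    hw=.0045; a0=np.arcsin(.011/Rr); ang=np.linspace(a0,2*np.pi-a0,80)
    rim=np.c_[Rr*np.cos(ang),Rr*np.sin(ang)]
    xe=Rr*np.cos(a0)-.010
    e=np.linspace(-np.pi/2,-3*np.pi/2,20)
    inner=np.vstack([[[xe,-hw]],np.c_[hw*np.cos(e),hw*np.sin(e)],[[xe,hw]]])
    P=np.vstack([rim,inner]);c,s=np.cos(th),np.sin(th)
    return np.c_[x+P[:,0]*c-P[:,1]*s,y+P[:,0]*s+P[:,1]*c,np.full(len(P),z)]
def render(p,poly,shape,S=4):
    uv=np.array([proj(p,q) for q in poly]);m=np.zeros((shape[0]*S,shape[1]*S),'uint8')
    cv2.fillPoly(m,[np.round((uv+.5)*S*16-8).astype(np.int32)],1,shift=4)
    return cv2.resize(m.astype('f4'),(shape[1],shape[0]),interpolation=cv2.INTER_AREA)
E
python3 - <<'E'
from h import *
p=np.load('pics/w1.npy',allow_pickle=True).item();im=cv2.imread('pics/w1.png')
sub=im[130:225,210:300].astype(int)
# brass vs wood: use green/red ratio
ratio=sub[...,1]/(sub[...,2]+1.)
print(ratio[50,20:70:5].round(2),ratio[50,3:12:3].round(2), ratio[20,50:60:3].round(2))
b=cv2.GaussianBlur(ratio.astype('f4'),(3,3),0)
m=(b>.68).astype('f4')
cv2.imwrite('pics/c2.png',np.hstack([cv2.resize(sub.astype('uint8'),None,fx=4,fy=4),cv2.cvtColor(cv2.resize((m*255).astype('uint8'),None,fx=4,fy=4),cv2.COLOR_GRAY2BGR)]))
E
```

```text
[0.8  0.79 0.8  0.79 0.79 0.69 0.81 0.81 0.8  0.8 ] [0.89 0.69 0.69] [0.68 0.68 0.67 0.67]
```

View pics/c2.png

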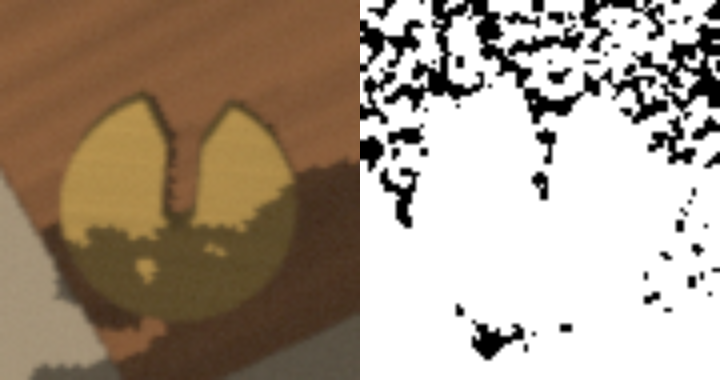

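```bash
python3 - <<'E'
from h import *
p=np.load('pics/w1.npy',allow_pickle=True).item();im=cv2.imread('pics/w1.png').astype('f4')
b=cv2.GaussianBlur(im,(3,3),0);r=b[...,1]/(b[...,2]+1);bl=b[...,0]/(b[...,2]+1)
m=((r>.74)&(bl<.5)).astype('f4');k=np.zeros_like(m);k[145:217,220:292]=1;m*=k
mm=m.astype('uint8');n,l,s,_=cv2.connectedComponentsWithStats(mm);m=(l==1+np.argmax(s[1:,4])).astype('f4')
f=lambda v:np.abs(render(p,mass_poly(v[0]/1e3,v[1]/1e3,v[2]/20,.026),m.shape)-m).sum()
best=min((minimize(f,[497.7,-153.6,np.radians(d)*20],method='Nelder-Mead',options=dict(initial_simplex=[[497.7,-153.6,np.radians(d)*20],[500,-153.6,np.radians(d)*20],[497.7,-151,np.radians(d)*20],[497.7,-153.6,np.radians(d+8)*20]])) for d in(-40,-32,-24)),key=lambda o:o.fun)
print(best.x,np.degrees(best.x[2]/20),best.fun,m.sum())
v=im.astype('uint8').copy();uv=np.array([proj(p,q) for q in mass_poly(best.x[0]/1e3,best.x[1]/1e3,best.x[2]/20,.026)])
v=cv2.resize(v[140:222,210:300],None,fx=6,fy=6);cv2.polylines(v,[((uv-[210,140]+.5)*6).astype(int)],True,(0,0,255),1);cv2.imwrite('pics/c3.png',v)
E
```

```text
[ 498.39714479 -155.13999569  -11.06663089] -31.703562172187464 168.0 2452.0
```

View pics/c3.png

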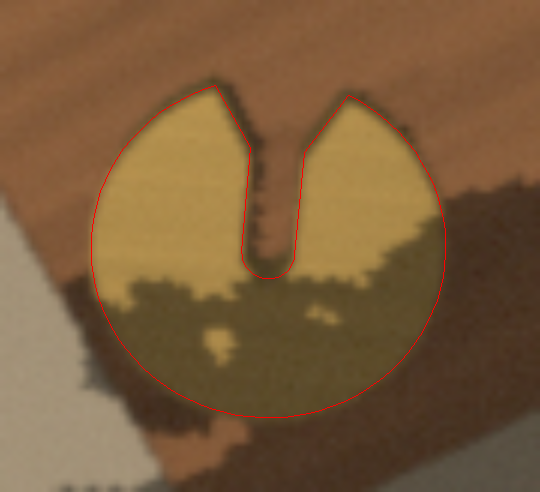

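Fit is within a pixel: (0.4984, -0.1551), slot at -31.7°. Now descending around it, feeling for the board.

```bash
python3 - <<'E'
from h import *
a=np.radians(-31.7);x,y=.4984,-.1551
grip(.074)
move_ptp((x,y,.05),qd(a)); sleep(.1)
print('F0',read_state()['ft_force'])
h=line_to((x,y,.004),speed=.03,until_force=3)
s=read_state();print(h,s['tcp_pos'],s['ft_force'],s['gripper_width'],s['t'])
E
```

```text
F0 [ 0.19444828 -0.50722441  0.48750169]
False [ 0.49857483 -0.15509087  0.00418385] [0.66858506 0.49975596 0.85887072] 0.07426545682464902 5.2417
```

```bash
python3 - <<'E'
from h import *
x,y=.4984,-.1551
line_to((x,y,.013),speed=.06)
grip(.066); f0=read_state()['ft_force']
h=line_to((x,y,.002),speed=.015,until_force=3)
s=read_state();print(h,s['tcp_pos'],s['ft_force']-f0,s['gripper_width'],s['t'])
E
```

```text
True [ 0.49831867 -0.1550931   0.005473  ] [-0.01534711 -0.42764935  3.56506116] 0.06565183172819276 6.325
```

```bash
python3 - <<'E'
from h import *
x,y=.4984,-.1551;a=np.radians(-31.7)
line_to((x,y,.0103),speed=.05)
grip(.05,45)
s=read_state();print(s['gripper_width'],s['ft_force'],s['t'])
line_to((x,y,.03),speed=.05); sleep(.2)
s=read_state();print(s['gripper_width'],s['ft_force'],s['torque'],s['t'])
line_to((x,y,.20),speed=.2)
# to view of scale: yaw 180, from far side
move_ptp((.69,.256,.20),qd(np.pi)); sleep(.2)
s=read_state();p=camera_params('wrist');im=snapshot('wrist');np.save('pics/w4.npy',p,allow_pickle=True)
print(s['tcp_pos'],s['gripper_width'],s['ft_force'],s['t']);cv2.imwrite('pics/w4.png',im)
print(proj(p,(.582,.256,.127)),proj(p,(.582,.256,.079)))
E
```

```text
0.05897165691562314 [-0.05012111  1.10779777  4.22568384] 6.8083
0.058513196671113266 [-0.28709709 -0.0585814  -2.49559568] [-0.03158757 -0.01815961  0.02176501] 7.55
[0.69005986 0.25563006 0.20017601] 0.058799760936862296 [ 0.25575312 -0.61734261 -3.66803292] 11.4083
[254.39782541  59.20279176] [254.22462348  66.1512586 ]
```

View pics/w4.png

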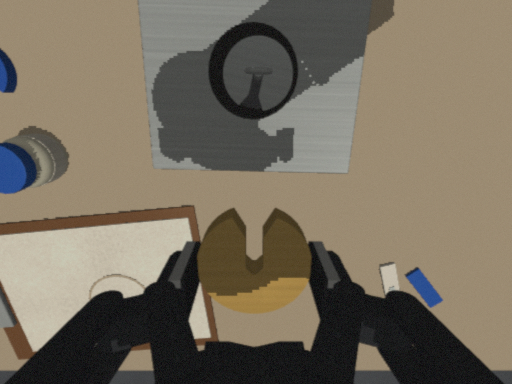

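Brass is held, slot mouth facing up-image at (255,215). The eye is near (258,71), with the steel mass and black spot around it. Zooming in.

```bash
python3 - <<'E'
import cv2,numpy as np
im=cv2.imread('pics/w4.png')[15:130,195:310]
cv2.imwrite('pics/c5.png',np.clip(cv2.resize(im,None,fx=5,fy=5,interpolation=cv2.INTER_CUBIC).astype(float)*2.2,0,255).astype('uint8'))
E
```

```text
(no output)
```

View pics/c5.png

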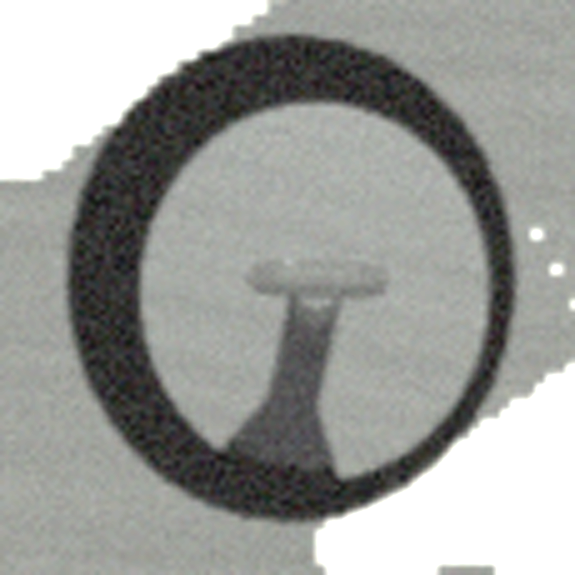

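```bash
python3 - <<'E'
from h import *
p=np.load('pics/w4.npy',allow_pickle=True).item();im=cv2.imread('pics/w4.png')
# steel disc edge points (bright region inside black ring) along rays
g=cv2.GaussianBlur(cv2.cvtColor(im,6),(3,3),0).astype('f4');c0=np.array([258.2,72.8]);E=[]
for th in np.radians(np.arange(0,360,4)):
    d=np.array([np.cos(th),np.sin(th)])
    if 75<np.degrees(th)<130: continue
    rr=np.arange(25,46,.25);v=cv2.remap(g,(c0[0]+rr*d[0]).astype('f4')[None],(c0[1]+rr*d[1]).astype('f4')[None],1)[0]
    k=np.argmin(np.gradient(cv2.GaussianBlur(v[None],(9,1),0)[0]));E.append(c0+rr[k]*d)
W=np.array([back(p,e,.079)[:2] for e in E])
from scipy.optimize import least_squares
o=least_squares(lambda v:np.hypot(*(W-v[:2]).T)-v[2],[.58,.256,.03],loss='soft_l1',f_scale=.0005);print('steel c,r',o.x)
print('eye',back(p,(195+318/5,15+278/5),.1185),'slot mouth',back(p,(195+283/5,15+462/5),.079))
st=[0.69005986,0.25563006,0.20017601]
# brass
hsv=cv2.cvtColor(im,40);b=cv2.GaussianBlur(im,(3,3),0).astype('f4')
m=((b[...,0]/(b[...,2]+1)<.52)&(b[...,1]/(b[...,2]+1)>.66)).astype('uint8')
m[:200]=0;m[320:]=0;m[:,:195]=0;m[:,315:]=0
n,l,s,_=cv2.connectedComponentsWithStats(m);m=(l==1+np.argmax(s[1:,4])).astype('f4')
zt=st[2]+.0157
f=lambda v:np.abs(render(p,mass_poly(v[0]/1e3,v[1]/1e3,v[2]/20,zt),m.shape)-m)[200:300,205:305].sum()
i=[690,255.6,np.pi*20];o=minimize(f,i,method='Nelder-Mead',options=dict(initial_simplex=[i,[693,255.6,i[2]],[690,258,i[2]],[690,255.6,i[2]+2]]))
print(o.x,np.degrees(o.x[2]/20),o.fun,m.sum())
uv=np.array([proj(p,q) for q in mass_poly(o.x[0]/1e3,o.x[1]/1e3,o.x[2]/20,zt)])
v=cv2.resize(im[190:330,180:330],None,fx=4,fy=4)*2;cv2.polylines(v,[((uv-[180,190]+.5)*4).astype(int)],True,(0,0,255),1);cv2.imwrite('pics/c6.png',v)
# pan corners
for uv in((139,0),(153,167),(348,173)):print('pan',back(p,uv,.055)[:2].round(4))
E
```

```text
steel c,r [0.58845606 0.25881597 0.03006157]
eye [0.58858545 0.25907398 0.1185    ] slot mouth [0.61560905 0.25362946 0.079     ]
[686.12065937 255.51436038  62.98959835] 180.45190692793494 474.25 8505.0
pan [0.5271 0.1561]
pan [0.6755 0.1509]
pan [0.6823 0.354 ]
```

View pics/c6.png

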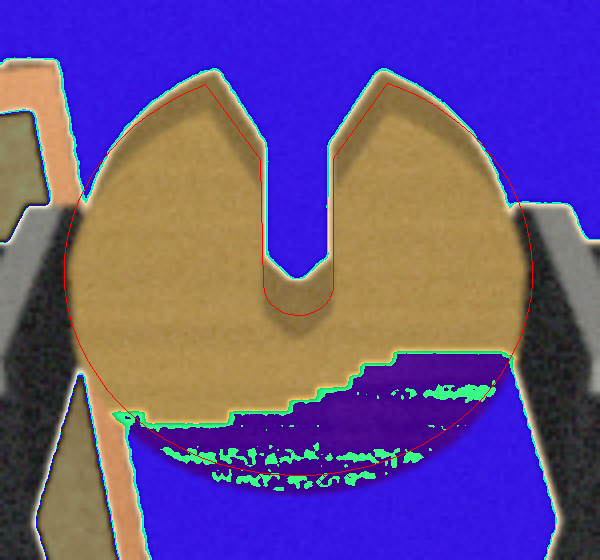

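```bash
python3 - <<'E'
from h import *
p=np.load('pics/w4.npy',allow_pickle=True).item();zt=.2159
print('apex',back(p,(180+297/4,190+333/4),zt),'tips',back(p,(180+210/4,190+92/4),zt),back(p,(180+388/4,190+92/4),zt),'wallL/R',back(p,(180+262/4,190+240/4),zt),back(p,(180+330/4,190+240/4),zt))
q=qd(np.pi)
move_ptp((.665,.2589,.15),q)
line_to((.665,.2589,.084),speed=.08);sleep(.3)
s=read_state();f0=s['ft_force'];print(s['tcp_pos'],f0,s['t'])
line_to((.640,.2589,.084),speed=.04);sleep(.2)
s=read_state();p=camera_params('wrist');im=snapshot('wrist');np.save('pics/w7.npy',p,allow_pickle=True);cv2.imwrite('pics/w7.png',im)
print(s['tcp_pos'],s['ft_force'],s['t'])
E
```

```text
apex [0.69355417 0.2555516  0.2159    ] tips [0.65948863 0.24508627 0.2159    ] [0.65953226 0.26657353 0.2159    ] wallL/R [0.67977592 0.25113832 0.2159    ] [0.67979507 0.25974114 0.2159    ]
[0.66515165 0.25903271 0.08450459] [ 0.11279668 -0.51896523 -3.20519842] 13.0667
[0.64018302 0.25886405 0.08390683] [ 1.23896605  0.54490539 -3.72714344] 14.0417
```

View pics/w7.png

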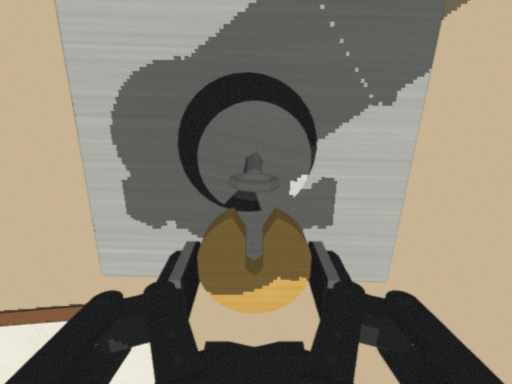

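Eye at (254,182) lines up with the slot axis (column 254–255), and the mass is below the eye. Sliding in with force guard.

```bash
python3 - <<'E'
from h import *
Y=.2589
def rep(n,h):
    s=read_state();print(n,h,s['tcp_pos'].round(5),s['ft_force'].round(2),s['torque'].round(3),round(s['t'],2));return s
rep('start',0)
h=line_to((.600,Y,.084),speed=.02,until_force=2.);rep('a',h)
if not h:
    h=line_to((.580,Y,.084),speed=.008,until_force=2.);rep('b',h)
sleep(.2);rep('c',0)
p=camera_params('wrist');im=snapshot('wrist');cv2.imwrite('pics/w8.png',im)
E
```

```text
start 0 [0.64017 0.25884 0.08389] [ 0.22  0.03 -4.15] [ 0.01   0.011 -0.002] 14.09
a False [0.6001  0.25888 0.08401] [ 0.62  0.16 -4.52] [0.012 0.028 0.028] 16.24
b True [0.58714 0.25891 0.0833 ] [ 3.49 -0.12 -2.04] [ 0.024 -0.826  0.033] 17.8
c 0 [0.58708 0.25875 0.08245] [ 3.96 -0.06 -1.67] [ 0.167 -1.3   -0.053] 18.0
```

View pics/w8.png

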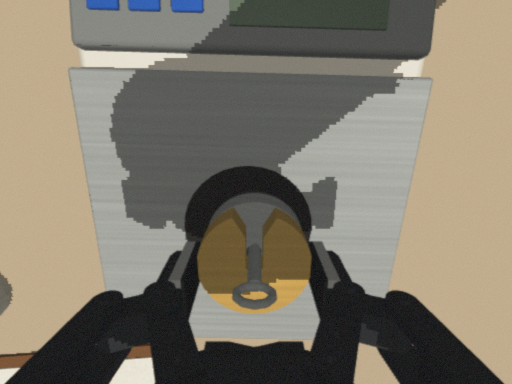

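```bash
python3 - <<'E'
from h import *
def rep(n,h):
    s=read_state();print(n,h,s['tcp_pos'].round(5),s['ft_force'].round(2),s['torque'].round(3),round(s['t'],2),R.from_quat(s['eef_rot']).as_matrix()[:,2].round(4));return s
rep('now',0)
line_to((.5880,.2589,.0835),speed=.01);sleep(.1);rep('d',0)
line_to((.5886,.2589,.0835),speed=.01);sleep(.2);rep('e',0)
E
```

```text
now 0 [0.58706 0.25879 0.08243] [ 4.34  0.77 -1.48] [ 0.151 -1.393  0.004] 18.05 [-3.e-04 -4.e-04 -1.e+00]
d 0 [0.58718 0.25858 0.08287] [ 0.69  0.38 -3.97] [ 0.15  -0.295 -0.054] 18.6 [-0.0054 -0.0028 -1.    ]
e 0 [0.58834 0.25874 0.08336] [-0.36 -0.09 -4.61] [0.008 0.018 0.036] 19.05 [-0.0041 -0.0022 -1.    ]
```

```bash
python3 - <<'E'
from h import *
def rep(n,h):
    s=read_state();print(n,h,s['tcp_pos'].round(5),s['ft_force'].round(2),s['torque'].round(3),round(s['t'],2),R.from_quat(s['eef_rot']).as_matrix()[:,2].round(4));return s
q=qd(np.pi)
line_to((.5876,.2589,.0825),frame=q,speed=.01);sleep(.3);rep('f',0)
line_to((.5876,.2589,.0795),frame=q,speed=.008);sleep(.2);rep('g',0)
h=line_to((.5876,.2589,.0745),frame=q,speed=.004,until_force=1.5);rep('h',h)
sleep(.2);rep('i',0)
E
```

```text
f 0 [0.58762 0.2589  0.08252] [-0.21 -0.21 -3.46] [ 0.021  0.039 -0.008] 19.64 [ 0.  0. -1.]
g 0 [0.58765 0.2589  0.07955] [-0.58  0.16 -3.27] [0.101 0.057 0.016] 20.37 [ 1.e-04  1.e-04 -1.e+00]
h True [0.58754 0.25891 0.07678] [1.75 1.2  1.57] [ 0.215 -0.356  0.021] 21.06 [-2.e-04 -0.e+00 -1.e+00]
i 0 [0.58754 0.25892 0.07642] [1.6  1.57 3.03] [ 0.273 -0.661  0.083] 21.26 [-4.e-04 -2.e-04 -1.e+00]
```

Contact is heavier than I wanted, so I'll back off before releasing.

```bash
python3 - <<'E'
from h import *
def rep(n,h):
    s=read_state();print(n,h,s['tcp_pos'].round(5),s['ft_force'].round(2),s['torque'].round(3),round(s['t'],2),s['gripper_width'].round(4));return s
q=qd(np.pi)
line_to((.5876,.2589,.0772),frame=q,speed=.02);rep('a',0);sleep(.2);rep('b',0)
E
```

```text
Traceback (most recent call last):
AttributeError: 'float' object has no attribute 'round'
```

```bash
cat >> h.py <<'E'
def rep(n,h=0):
    s=read_state();print(n,h,s['tcp_pos'].round(5),s['ft_force'].round(2),s['torque'].round(3),round(s['t'],2),round(s['gripper_width'],4));return s
E
python3 - <<'E'
from h import *
rep('a');sleep(.15);rep('b')
E
```

```text
a 0 [0.58746 0.25887 0.0769 ] [0.59 0.6  0.4 ] [ 0.204 -0.357 -0.03 ] 21.54 0.0589
b 0 [0.58747 0.25887 0.07694] [1.63 0.23 0.43] [ 0.285 -0.389 -0.022] 21.69 0.0587
```

```bash
python3 - <<'E'
from h import *
q=qd(np.pi)
line_to((.5876,.2589,.0774),frame=q,speed=.01);sleep(.2);rep('a')
p=camera_params('wrist');im=snapshot('wrist');cv2.imwrite('pics/w9.png',im)
cv2.imwrite('pics/s9.png',cv2.resize(snapshot('scene')[200:330,300:450],None,fx=5,fy=4.5,interpolation=2))
E
```

```text
a 0 [0.5874  0.25882 0.07717] [ 1.39  1.38 -0.33] [ 0.291 -0.329 -0.07 ] 22.14 0.059
```

View pics/w9.png

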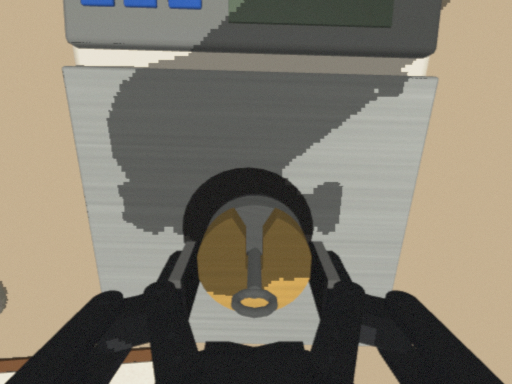

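View pics/s9.png

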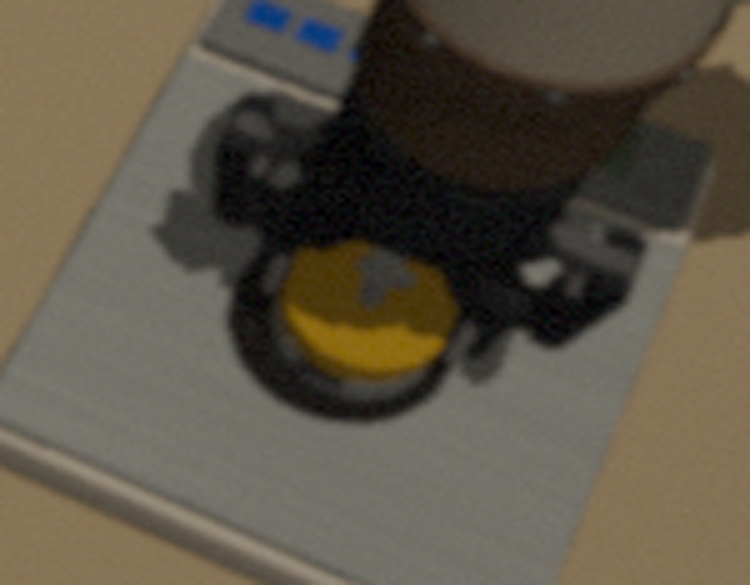

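Brass is flat and stacked, with the eye at (254,302) over the slot's inner end. Releasing.

```bash
python3 - <<'E'
from h import *
grip(.064);rep('a');sleep(.2);rep('b')
grip(.082);rep('c')
line_to((.5876,.2589,.20),frame=qd(np.pi),speed=.08);rep('d')
move_ptp((.64,.2589,.20),qd(np.pi));sleep(.2);rep('e')
p=camera_params('wrist');im=snapshot('wrist');cv2.imwrite('pics/w10.png',im);np.save('pics/w10.npy',p,allow_pickle=True)
E
```

```text
a 0 [0.58725 0.25858 0.07735] [0.31 0.09 0.02] [0.005 0.018 0.004] 22.48 0.0641
b 0 [0.5875  0.25879 0.07746] [ 0.48 -0.5   0.45] [-0.008 -0.021  0.013] 22.68 0.0641
c 0 [0.5876  0.2589  0.07741] [-0.03 -0.22 -0.16] [-0.007 -0.021 -0.009] 23.0 0.0821
d 0 [0.58735 0.25877 0.19931] [-0.25  1.19  0.51] [-0.009  0.006 -0.056] 24.68 0.082
e 0 [0.63931 0.25892 0.2001 ] [-0.18 -0.11  0.54] [0.008 0.037 0.044] 25.21 0.0818
```

View pics/w10.png

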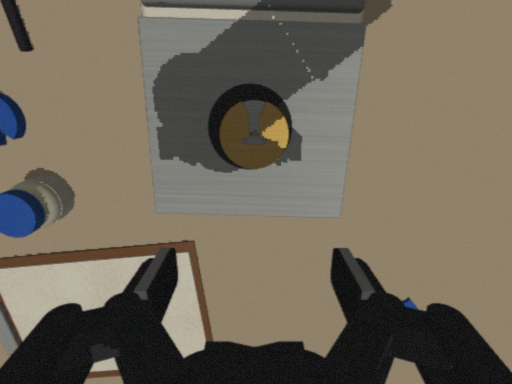

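Brass lies on the hanger, slot up-image (toward the display), eye at about (255,140). Measuring how far home it is.

```bash
python3 - <<'E'
from h import *
p=np.load('pics/w10.npy',allow_pickle=True).item();im=cv2.imread('pics/w10.png')
b=cv2.GaussianBlur(im,(3,3),0).astype('f4');m=((b[...,0]/(b[...,2]+1)<.55)).astype('uint8');m[:80]=0;m[175:]=0;m[:,:205]=0;m[:,300:]=0
n,l,s,_=cv2.connectedComponentsWithStats(m);m=(l==1+np.argmax(s[1:,4])).astype('uint8')
cn=max(cv2.findContours(m,0,1)[0],key=cv2.contourArea)[:,0]
h=cv2.convexHull(cn)[:,0];W=np.array([back(p,c,.0925)[:2] for c in cn if cv2.pointPolygonTest(h.astype('f4'),tuple(map(float,c)),True)<1.0])
from scipy.optimize import least_squares
o=least_squares(lambda v:np.hypot(*(W-v[:2]).T)-v[2],[.58,.256,.03],loss='soft_l1',f_scale=.0005);print(o.x)
print('eye',back(p,(255,140),.118))
c=np.clip(cv2.resize(im[75:180,195:310],None,fx=5,fy=5,interpolation=2)*2.0,0,255).astype('uint8');cv2.imwrite('pics/c10.png',c)
E
```

```text
[0.5867177  0.25849024 0.02958962]
eye [0.58792356 0.25966382 0.118     ]
```

View pics/c10.png

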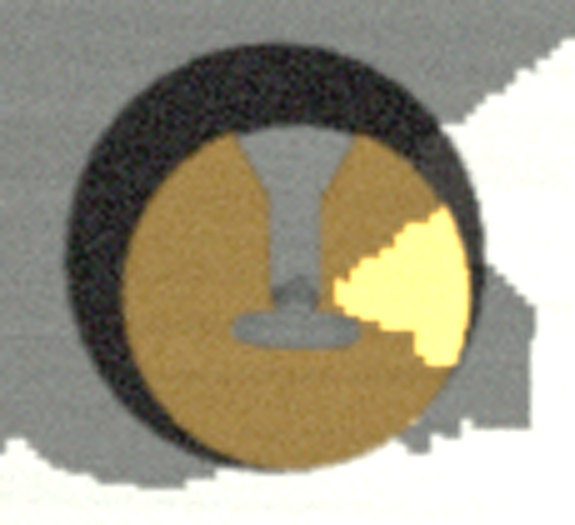

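Brass centre (0.5867, 0.2585) against stem at about (0.588, 0.259): within the home play. Solid steel shows through the brass slot. Last check for anything disturbed, then hand in.

```bash
python3 - <<'E'
from h import *
line_to((.64,.2589,.26),speed=.1)
q=read_state()['q'];q=np.array(q);q[0]=-0.9;goto_joints(q);sleep(.3)
im=snapshot('top');cv2.imwrite('pics/top11.png',im);s=read_state();print(s['t'])
cv2.imwrite('pics/t11.png',np.vstack([cv2.imread('pics/top0.png')[0:290],im[0:290]]))
E
```

```text
29.675
```

View pics/t11.png

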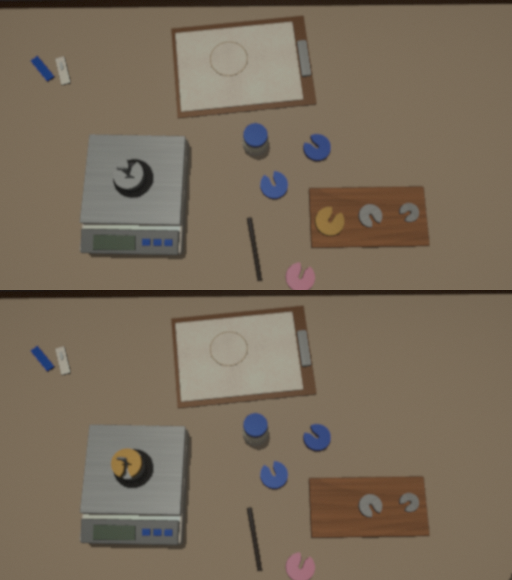

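Everything else is where it was; the brass is at (127,463) in the lower half of the picture, on the hanger.

```bash
python3 -c "
from bench import *
print(finish_job())"
```

```text
the job is handed in; nothing more can be done
None
```

The brass mass is on the hanger, lying flat on the steel mass with its slot home on the stem, and released. I handed the job in after about 30 s.

**How it went:** I gripped the mass on the board and slid it onto the stem under the eye. It stopped on contact at the slot end, and I then backed off slightly. I lowered it until it touched, and eased the load off before opening the fingers.

**Last checks:**
- **Position:** the brass centre measured about 1 mm past the stem centre, which matches a slot fully home.
- **Slot direction:** the brass slot points about 170° away from the steel mass's slot. I measured the steel slot before placing. It was hidden afterwards, but solid steel shows through the brass slot.
- **Surroundings:** before and after pictures from above show nothing else moved.

**Force on the scale was higher than I intended.** The wrist sensor read about 4.3 N sideways at the stem. The vertical change on touchdown was about 6.4 N, including roughly 3 N of the mass's own weight. Both are below the 0.7 kg (6.9 N) limit, but the touchdown margin was small. These are sampled readings, so the true peak could have been slightly higher.

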